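Open up the bottle keeper

TASK

The pepper grinder is shut into the bottle keeper and I want room for more beside it: press down the red release pad on the sliding jaw and, keeping it pressed with your fingertips, push the jaw back along its bar, away from the grinder, until it is fully home against the end stop; then let the pad spring up and move clear. Leave the grinder standing where it is, and do not lift or move any of the other things on the counter.

Things in the scene. Friction and masses are not known exactly. Their poses are not given: they have to be found in the camera images.
- keeper: Bottle keeper fixed to the counter: aluminium tray 130 (x) by 370 mm (y), 8 mm thick; origin under its centre, z up. Its +y is the direction in which the jaw opens. At the -y end a 70 mm high end wall, beside which the grinder stands; at the +y end a low end stop. A steel bar with ratchet teeth (10 mm pitch, tops 30 mm above the counter) runs along y at x = +50 mm.
- jaw (a joint): Position in m of the grey sliding jaw (110 mm long) along the keeper's y: 0 = nearest the grinder, 0.165 = fully back at the end stop; starts at 0 to 0.06. Slides with about 2 N of friction, but the ratchet blocks it from moving back (after up to 10 mm of play) until the release is pressed. Its rubber-faced plate (59 mm high) faces the grinder; a fence stands at its other end. It cannot lift off.
- release (a joint): Angle of the release lever on the jaw, in rad: 0 = up (pawl in the teeth), 0.17 = fully pressed; the pawl is clear of the teeth from about 0.10. It springs back up when let go. Pressed at the middle of the pad it goes down 6 mm; it takes about 2 N to start and 5 N to hold fully down.
- release_pad (a point): Centre of the top of the red pad, 50 by 50 mm, carried on the jaw; 49 mm above the counter when up. The lever pivots on a line 37 mm from here in the keeper's +x, so the -x half goes down most easily. In +y the jaw's fence stands 37 mm from here (20 mm higher than the pad), in -y its plate stands 53 mm from here (10 mm higher).
- jaw_fence (a point): Middle of the upper inner edge of the grey fence on the jaw, 69 mm above the counter: the fence is a wall 70 mm wide (along the keeper's x) and 8 mm thick, beside the red pad; its inner face looks to -y, over the pad. Push on this face in the keeper's +y direction to move the jaw back.
- end_stop (a point): Middle of the upper inner edge of the end stop at the keeper's +y end, 30 mm above the counter; the back of the jaw meets it when the jaw is fully back.
- grinder: Push-button pepper grinder, clear acrylic half full of dark peppercorns, with a steel top, 52 mm diameter, 138 mm tall with its black button, standing loose on the keeper's tray between the end wall and the jaw; origin at the centre of its underside, 8 mm above the counter. Must stay standing where it is.
- tawa: Bystander: steel tawa, 256 mm diameter, 20 mm high, with a dark handle along its +x out to 276 mm from the centre; origin under the pan's centre.
- turner: Bystander: flat bamboo turner, 295 mm long along its x, 6 mm thick, lying on the counter; origin on its underside near the middle.
- dish: Bystander: small white ceramic dish, 90 mm diameter, 30 mm high, on the counter beyond the keeper (its +x side); origin under its centre.
- tumbler: Bystander: empty steel tumbler, 72 mm diameter, 100 mm tall, standing on the counter beyond the keeper (its +x side); origin under its centre.
- dabba: Bystander: round steel spice box with lid, 174 mm diameter, 81 mm tall; origin under its centre.
- salt_jar: Bystander: small glass jar with a blue cap, 52 mm diameter, 80 mm tall, standing on the counter before the keeper (its -x side); origin under its centre.
There are look-alikes about, which are no part of the job. Leave any purple or turquoise look-alike of the grinder alone.

How it is judged:
By the outcome, as a careful person would: the job done as asked, in the order asked, and still so for the second after the job is handed in, with the robot touching nothing.
It also fails if it takes over 32 s, if anything falls off the work surface, if the arm or the gripper's body presses on something with over 40 N, if the wrist force passes 120 N, or if a joint passes its speed limit or range.

ROBOT

A 6-joint arm with a two-finger parallel gripper is mounted at the origin on the work surface. World frame = base frame: x ahead of the robot, y to its left, z up, the work surface at z = 0. Lengths are in m, angles in rad, forces in N, time in s.
With the tool pointing down it reaches from about 0.3 to 0.775 m from the base axis. Payload 14.6 kg.
Tool frame: the origin (TCP) lies on the centre line of the jaws, within the pads' length; the fingertips stand 25 mm ahead of it and the grasp point (between the pads) lies 6 mm ahead of it (bot.tip_extent is the distance from the TCP to the fingertips, in m); z points along the fingers, y is the line along which they close (so a half turn about z gives the same grasp; the last joint's range is limited). The gripper opens to 85 mm and grips with 20 to 120 N. Pads are 22 mm wide; open, the fingers measure 114 mm over their backs; the gripper's body (76 mm by 85 mm) begins 54 mm behind the grasp point. The pads swing forward as they close: fully open they stand 13 mm farther back than shut.
Start: joints at [-1.307, 0.3, 1.521, -0, 1.321, -0.067], TCP at [0.179, -0.52, 0.256] pointing down, gripper open.
Joint ranges: [-3.03, 3.03], [-0.79, 2.21], [0.23, 2.52], [-1.04, 4.18], [0, 3.07], [-2.55, 2.55]. Speed limits (rad/s): [2.22, 2.22, 2.57, 3.14, 3.14, 3.14].

INTERFACE

Orientations are given as a unit quaternion [w, x, y, z].
In Python, from rig import bot, imaging, job gives the robot as it stands.
- The arm moves only by the tool jog_arm, never from a script. Its argument "commands" is a list of rows, each a list of 7 numbers: the turn, a rotation vector about the tool's x, y, z in degrees, then the shift along the tool's x, y, z in mm, then the gripper's target within -1 to 1 (fully open at 1, half-way at 0, shut at -1). A call has 1 to 8 rows; each row shifts and turns the commanded pose from where the row before left it, along the tool's axes as they then stand; what a row does not reach is not made up. A row lasts 1/8 s, in which the tool goes at most 62.5 mm and 10.7 degrees, less where a joint would pass 70% of its speed; a pose out of reach is approached as far as the arm can. A call with a gripper value outside its range is refused whole. The fingers move at their own pace and stop on an object; "force" is the grip in N (left out, the last holds). Time passes only in rows, so rows that do not move let the fingers close. It gives the time, the measured TCP pose, the force, the opening and the grip force at its end, in the units of the state.
- bot.get_obs(): the state, without advancing time (a new reading comes with each control period).
- imaging.grab_frame(name): name is "scene" or "top" or "wrist"; returns a dict with "img" (480x640x3 uint8, red, green, blue), "camera_matrix" (3x3 intrinsics, pixels), "rvec" (rotation vector, rad) and "tvec" (3), from world to camera coordinates, as OpenCV has them; the wrist camera has in their place "hand_eye" (4x4, takes a point from camera to tool coordinates, whose origin is the TCP and whose axes are the flange's). Camera axes: x right, y down, z forward; pixel columns grow to the right and rows downward; lengths in m; the calibration is good to about 2 mm. A picture is of the moment at which its call begins: read the wrist's pose just before it. There is no depth.
- job.close_job(): hands the job in; it is judged then, once.
The state is a dict: "time_s": time; "joint_pos": joint angles; "dq": joint speeds; "effort": joint torques, N m; "eef_pos": TCP position; "tool_rot": TCP orientation; "force": force on the tool from outside, world axes, zero at the start; "moment": the same for the moment, N m; "finger_gap": opening from 0.0 (shut) to 1.0 (fully open); "finger_force": force on a finger pad.
Only numpy, scipy, OpenCV 4.12 (cv2) and the standard library are available. Lean on these libraries where they do the work, as an engineer would, in place of code of your own. Each camera call takes 0.05 s, during which the arm holds its last target. There are 200 camera calls.

## Working session

There is one attempt and no reset: what is moved stays moved. The work goes in short steps, Python scripts to look and compute and a tool call to move; the robot and the scene stay as the last step left them, time stands still between calls to the robot, and variables do not carry over. Pictures are saved under pics/ and viewed, at most 10 in all, crops included, and the job is handed in when it is done.

Besides the shell and the picture viewer there is one more tool, called as a command line: name --pt "numbers of a row" for each row, then --argument value for the rest. jog_arm: Moves the arm, as the interface text tells. Its arguments: {"type":"object","properties":{"commands":{"type":"array","items":{"type":"array","items":{"type":"number"}}},"force":{"type":"number"}},"required":["commands"]}

```bash
mkdir -p pics
cat > h.py <<'E'
import numpy as np,cv2
from rig import bot,imaging,job
def P(f):
    R=cv2.Rodrigues(np.array(f["rvec"],float))[0];return np.array(f["camera_matrix"]),R,np.array(f["tvec"],float).ravel()
def ray(f,uv,z):
    K,R,t=P(f);d=R.T@np.linalg.inv(K)@np.array([uv[0],uv[1],1.]);c=-R.T@t
    return c+d*(z-c[2])/d[2]
def proj(f,p):
    K,R,t=P(f);q=K@(R@np.array(p)+t);return q[:2]/q[2]
E
python3 - <<'E'
from h import *
import pickle
fs={}
for n in("top","scene"):
    f=imaging.grab_frame(n);fs[n]=f;cv2.imwrite(f"pics/{n}0.png",f["img"][:,:,::-1])
pickle.dump(fs,open("f0.pkl","wb"))
o=bot.get_obs();print(o["eef_pos"],o["tool_rot"],o["time_s"],o["force"],bot.tip_extent)
E
```

```text
[ 0.17858076 -0.52001676  0.25575876] [-5.18505875e-04  9.86353175e-01  1.64642469e-01 -4.80181826e-05] 0.1 [-0.21643976 -0.00774115  0.00379117] 0.025
```

View pics/top0.png

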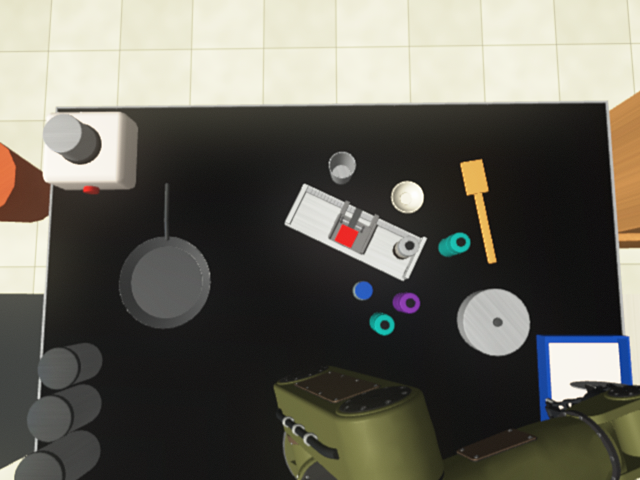

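View pics/scene0.png

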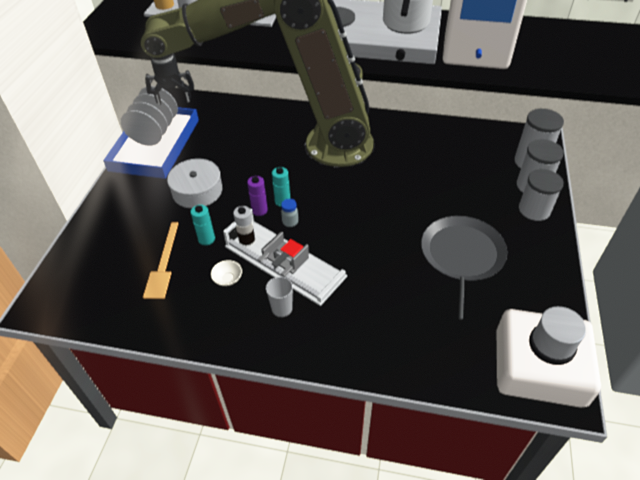

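The top view shows the keeper's tray from about (295,205) to (415,260), with the red pad at (347,235). The clear grinder with the steel top is at (405,245), inside the tray. The turquoise ones at (455,244) and (382,323) and the purple one at (407,302) stand outside the tray, so they are the look-alikes. The scene view agrees: pad at (292,248), grinder at (243,222).

Run:
```python
from h import *
import pickle
fs=pickle.load(open("f0.pkl","rb"))
pts={}
for n,f in fs.items():
    a=f["img"].astype(int);m=((a[...,0]>170)&(a[...,1]<70)&(a[...,2]<70)).astype(np.uint8)
    c=cv2.findContours(m,0,2)[0]
    for k in c:
        if cv2.contourArea(k)<60: continue
        M=cv2.moments(k);u=(M['m10']/M['m00'],M['m01']/M['m00']);
        b=cv2.boxPoints(cv2.minAreaRect(k)); w=np.array([ray(f,q,.049) for q in b])[:,:2]
        print(n,u,cv2.contourArea(k),ray(f,u,.049).round(4),"box",w.round(3).tolist())
f=fs["top"]
a=f["img"].astype(int)
m=((a.min(2)>130)).astype(np.uint8);m[:170]=0;m[290:]=0;m[:,:280]=0;m[:,430:]=0
k=max(cv2.findContours(m,0,2)[0],key=cv2.contourArea);r=cv2.minAreaRect(k)
w=np.array([ray(f,q,.015) for q in cv2.boxPoints(r)])[:,:2];print("tray",w.round(3).tolist(),w.mean(0))
e=w-np.roll(w,1,0);print(np.linalg.norm(e,axis=1),np.degrees(np.arctan2(e[:,1],e[:,0])))
c=cv2.resize(f["img"][160:300,270:440],None,fx=4,fy=4,interpolation=2);cv2.imwrite("pics/c1.png",c[:,:,::-1])
```

```text
top (346.15535714285716, 235.60535714285714) 280.0 [ 0.5593 -0.0451  0.049 ] box [[0.548, -0.014], [0.592, -0.036], [0.571, -0.077], [0.527, -0.055]]
scene (291.57607739665787, 247.64731750219875) 189.5 [ 0.5618 -0.0439  0.049 ] box [[0.571, -0.075], [0.518, -0.051], [0.552, -0.013], [0.603, -0.037]]
tray [[0.594, 0.13], [0.721, 0.073], [0.556, -0.27], [0.433, -0.21]] [ 0.57597296 -0.06918095]
[0.37648371 0.13941095 0.38009668 0.13682293] [  64.79687352  -24.40044712 -115.59268838  154.10540728]
```

View pics/c1.png

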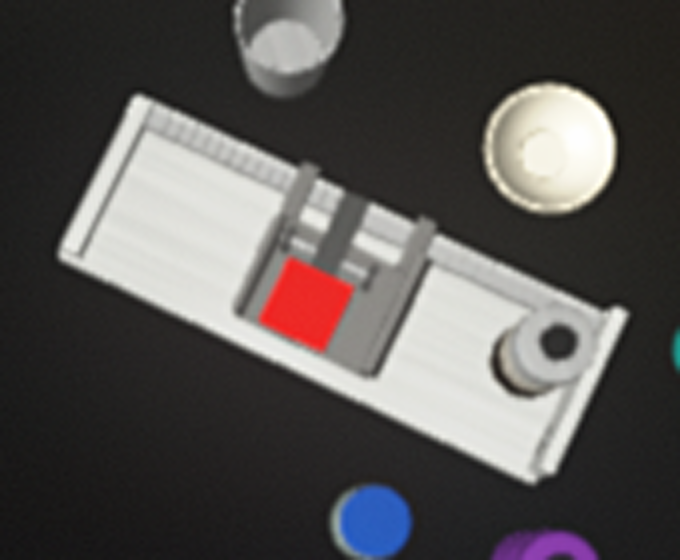

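The crop shows the grinder's steel top at (555,340) against the end wall, the pad at (307,304), the fence to its left and the end stop at far left (100,190). Keeper +y points at about 64.6° in the world frame. I'll move above the pad with the fingers shut.

jog_arm --pt "0 0 0 37 -25 0 -1" --pt "0 0 0 37 -25 0 -1" --pt "0 0 0 37 -25 0 -1" --pt "0 0 0 37 -25 0 -1" --pt "0 0 0 37 -25 0 -1" --pt "0 0 0 37 -25 0 -1" --pt "0 0 0 37 -25 0 -1" --pt "0 0 0 37 -25 0 -1" --force 40

```text
time_s: 1.1
eef_pos: [0.3942, -0.2336, 0.2562]
tool_rot: [-0.0, 0.986, 0.165, -0.0]
force: [0.8, -1.3, -0.6]
finger_gap: -0.001
finger_force: 0.0
```

jog_arm --pt "0 0 0 37 -25 0 -1" --pt "0 0 0 37 -25 0 -1" --pt "0 0 0 37 -25 0 -1" --pt "0 0 0 37 -25 0 -1" --pt "0 0 0 37 -25 0 -1" --pt "0 0 0 37 -25 0 -1" --pt "0 0 -9 0 0 0 -1" --pt "0 0 -9 0 0 0 -1"

```text
time_s: 2.1
eef_pos: [0.5549, -0.0203, 0.2557]
tool_rot: [-0.0, 0.947, 0.32, -0.001]
force: [-0.8, 0.2, -0.1]
finger_gap: -0.003
finger_force: 0.0
```

jog_arm --pt "0 0 -9 0 0 0 -1" --pt "0 0 -9 0 0 0 -1" --pt "0 0 -9.6 0 0 0 -1" --pt "0 0 0 0 0 25 -1" --pt "0 0 0 0 0 25 -1" --pt "0 0 0 0 0 0 -1"

```text
time_s: 2.85
eef_pos: [0.5541, -0.0208, 0.2046]
tool_rot: [-0.001, 0.845, 0.534, -0.001]
force: [0.5, -0.2, 1.0]
finger_gap: -0.005
finger_force: 0.0
```

```bash
cat > w.py <<'E'
from h import *
from scipy.spatial.transform import Rotation as Ro
import sys
o=bot.get_obs();f=imaging.grab_frame("wrist")
T=np.eye(4);T[:3,:3]=Ro.from_quat(np.roll(o["tool_rot"],-1)).as_matrix();T[:3,3]=o["eef_pos"]
C=T@np.array(f["hand_eye"]);K=np.array(f["camera_matrix"])
def wr(u,z):
    d=C[:3,:3]@np.linalg.inv(K)@[u[0],u[1],1];return C[:3,3]+d*(z-C[2,3])/d[2]
a=f["img"].astype(int);m=((a[...,0]>150)&(a[...,1]<70)&(a[...,2]<70)).astype(np.uint8)
k=max(cv2.findContours(m,0,2)[0],key=cv2.contourArea)
b=cv2.boxPoints(cv2.minAreaRect(k));w=np.array([wr(q,.049) for q in b]);p=w.mean(0)
e=w-np.roll(w,1,0)
print("t",o["time_s"],"tcp",o["eef_pos"].round(4),o["force"].round(2),bot.tip_extent,"gap",o["finger_gap"])
print("tool x yaw",np.degrees(np.arctan2(T[1,0],T[0,0])),"pad px",b.mean(0),"pad",p.round(4),"sides",np.linalg.norm(e,axis=1).round(4),np.degrees(np.arctan2(e[:,1],e[:,0])).round(1))
print("pad in tool xyz mm",(T[:3,:3].T@(p-T[:3,3])*1000).round(1))
cv2.imwrite(f"pics/{sys.argv[1]}.png",f["img"][:,:,::-1])
E
python3 w.py w1
```

```text
t 2.85 tcp [ 0.5541 -0.0208  0.2046] [ 0.51 -0.16  0.95] 0.025 gap -0.004521137523194848
tool x yaw 64.54972933129021 pad px [340.  260.5] pad [ 0.5605 -0.0461  0.049 ] sides [0.0489 0.0461 0.049  0.0484] [  64.2  -25.4 -113.1  154.7]
pad in tool xyz mm [-19.9  17.1 155.6]
```

View pics/w1.png

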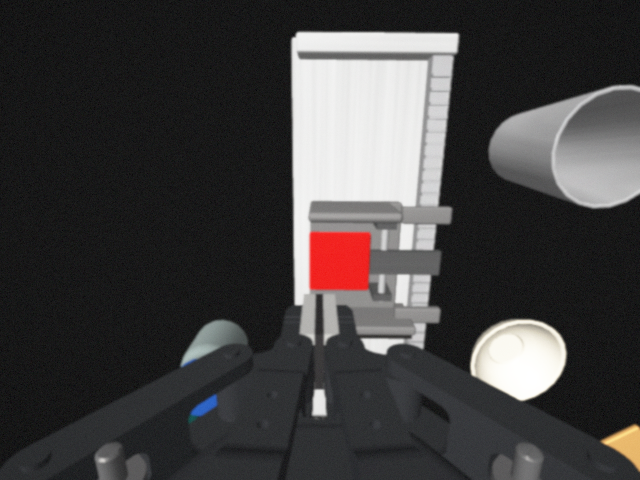

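The wrist view shows the pad at (340,260), the fence above it at row 212 and the end stop at row 47. The tool is aligned with the keeper. I'll shift +9 in tool y and −2 in x, then go down close to the pad.

jog_arm --pt "0 0 0 -2 9 30 -1" --pt "0 0 0 0 0 40 -1" --pt "0 0 0 0 0 35 -1" --pt "0 0 0 0 0 15 -1" --pt "0 0 0 0 0 4 -1" --pt "0 0 0 0 0 0 -1"

```text
time_s: 3.65
eef_pos: [0.5628, -0.0266, 0.0835]
tool_rot: [0.001, 0.845, 0.534, 0.001]
force: [0.1, 0.3, 0.8]
finger_gap: 0.002
finger_force: 0.0
```

```bash
python3 - <<'E'
from h import *
# tool pose at w1 view, measured from its pixels
from scipy.spatial.transform import Rotation as Ro
f=imaging.grab_frame("wrist");H=np.array(f["hand_eye"]);K=np.array(f["camera_matrix"])
T=np.eye(4);T[:3,:3]=Ro.from_quat([.845,.534,-.001,-.001]).as_matrix();T[:3,3]=[.5541,-.0208,.2046];C=T@H
def wr(u,z):
    d=C[:3,:3]@np.linalg.inv(K)@[u[0],u[1],1];return C[:3,3]+d*(z-C[2,3])/d[2]
d=np.array([.427,.904,0]);p=np.array([.5605,-.0461,.049])
print("stop",(wr((378,53),.03)-p)@d,"fence out/in",(wr((355,203),.069)-p)@d,(wr((355,215),.069)-p)@d)
E
python3 w.py w2
```

```text
stop 0.15635612538613533 fence out/in 0.050952607066867446 0.042195489402341566
t 3.7 tcp [ 0.5628 -0.0266  0.0837] [ 0.29 -0.33 -0.62] 0.025 gap -0.005093287888947319
tool x yaw 64.55539101723906 pad px [330.7748  320.49207] pad [ 0.5637 -0.0379  0.049 ] sides [0.0502 0.0329 0.0475 0.0329] [ 153.8   62.2  -26.1 -113.1]
pad in tool xyz mm [-9.8  5.6 34.7]
```

View pics/w2.png

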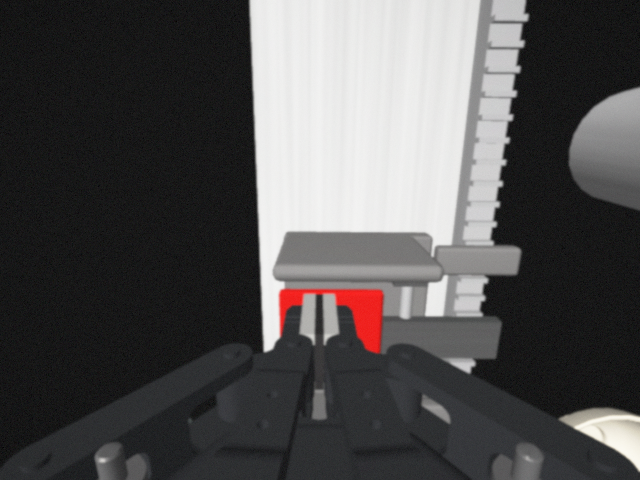

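The wrist view shows the fingertips at (320,295) over the pad, just short of the fence, whose inner lip is at row 275. The travel left is about 107 mm. Now I press in small steps.

jog_arm --pt "0 0 0 0 0 5 -1" --pt "0 0 0 0 0 4 -1" --pt "0 0 0 0 0 2 -1" --pt "0 0 0 0 0 2 -1" --pt "0 0 0 0 0 0 -1"

```text
time_s: 4.38
eef_pos: [0.562, -0.0265, 0.0692]
tool_rot: [-0.0, 0.845, 0.534, -0.0]
force: [-3.0, 1.7, 4.4]
finger_gap: -0.002
finger_force: 2.2
```

jog_arm --pt "0 0 0 0 0 2 -1" --pt "0 0 0 0 0 1 -1" --pt "0 0 0 0 0 1 -1" --pt "0 0 0 0 0 0 -1"

```text
time_s: 4.88
eef_pos: [0.5624, -0.0265, 0.0666]
tool_rot: [0.0, 0.845, 0.534, 0.0]
force: [-9.2, 2.7, 19.0]
finger_gap: 0.001
finger_force: 10.4
```

The pad is bottomed, with 19 N on the tool. Now I push back along the bar, easing the pressure slightly.

jog_arm --pt "0 0 0 2 0 -0.7 -1" --pt "0 0 0 4 0 0 -1" --pt "0 0 0 5 0 0 -1" --pt "0 0 0 6 0 0 -1" --pt "0 0 0 6 0 0 -1" --pt "0 0 0 0 0 0 -1"

```text
time_s: 5.62
eef_pos: [0.5725, -0.0054, 0.0669]
tool_rot: [0.0, 0.845, 0.534, 0.001]
force: [-6.1, 4.7, 13.3]
finger_gap: -0.001
finger_force: 7.4
```

```bash
cat > red.py <<'E'
from h import *
f=imaging.grab_frame("top");a=f["img"].astype(int);m=((a[...,0]>150)&(a[...,1]<75)&(a[...,2]<75)).astype(np.uint8);m[:100]=0;m[:,:200]=0
for k in cv2.findContours(m,0,2)[0]:
    if cv2.contourArea(k)>10: print(cv2.boundingRect(k),[ray(f,q,.047).round(3)[:2].tolist() for q in cv2.boxPoints(cv2.minAreaRect(k))])
cv2.imwrite("pics/t.png",cv2.resize(f["img"][140:300,260:440],None,fx=4,fy=3.75)[:,:,::-1])
E
python3 red.py
python3 w.py w3
```

```text
t 5.675 tcp [ 0.5725 -0.0054  0.0669] [-5.6   5.09 13.88] 0.025 gap -4.345013360292473e-05
tool x yaw 64.5696174868385 pad px [361.55646 325.37463] pad [ 0.5875 -0.0159  0.049 ] sides [0.023  0.0251 0.022  0.0252] [ 150.4   62.   -29.4 -115.6]
pad in tool xyz mm [-3.1 18.1 17.9]
```

View pics/w3.png

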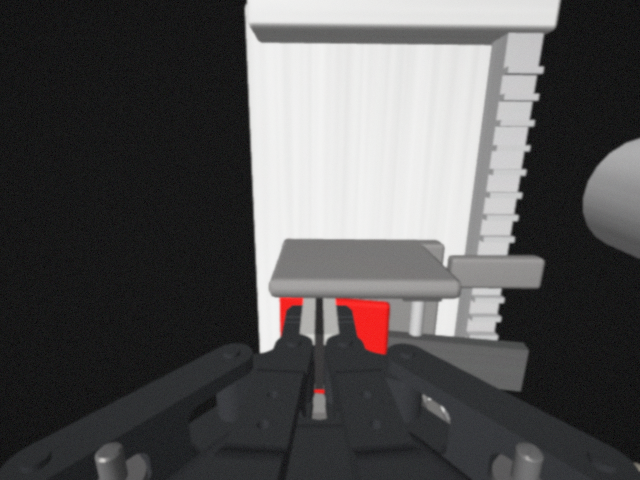

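The jaw is moving with the fingers: the end stop is now at row 30 and the pad is still under the tips. I continue the push.

jog_arm --pt "0 0 0 7 0 0 -1" --pt "0 0 0 8 0 0 -1" --pt "0 0 0 8 0 0 -1" --pt "0 0 0 8 0 0 -1" --pt "0 0 0 8 0 0 -1" --pt "0 0 0 8 0 0 -1" --pt "0 0 0 8 0 0 -1" --pt "0 0 0 5 0 0 -1"

```text
time_s: 6.72
eef_pos: [0.5985, 0.0485, 0.067]
tool_rot: [0.001, 0.845, 0.534, 0.001]
force: [-3.8, -0.4, 13.5]
finger_gap: 0.0
finger_force: 6.4
```

jog_arm --pt "0 0 0 4 0 0 -1" --pt "0 0 0 4 0 0 -1" --pt "0 0 0 4 0 0 -1" --pt "0 0 0 4 0 0 -1" --pt "0 0 0 0 0 0 -1"

```text
time_s: 7.35
eef_pos: [0.6055, 0.063, 0.067]
tool_rot: [0.001, 0.845, 0.534, 0.001]
force: [-2.7, 2.0, 11.4]
finger_gap: -0.003
finger_force: 6.0
```

jog_arm --pt "0 0 0 3 0 0 -1" --pt "0 0 0 3 0 0 -1" --pt "0 0 0 2 0 0 -1" --pt "0 0 0 2 0 0 -1" --pt "0 0 0 0 0 0 -1"

```text
time_s: 7.98
eef_pos: [0.6098, 0.0718, 0.0671]
tool_rot: [0.001, 0.845, 0.534, 0.001]
force: [-2.1, 1.1, 11.5]
finger_gap: 0.002
finger_force: 5.8
```

jog_arm --pt "0 0 0 2 0 0 -1" --pt "0 0 0 2 0 0 -1" --pt "0 0 0 0 0 0 -1"

```text
time_s: 8.35
eef_pos: [0.6113, 0.0749, 0.067]
tool_rot: [0.001, 0.846, 0.534, 0.0]
force: [-4.1, -4.1, 11.3]
finger_gap: -0.003
finger_force: 6.3
```

```bash
python3 w.py w4;python3 red.py
```

```text
t 8.35 tcp [0.6113 0.0749 0.067 ] [-4.14 -4.13 11.33] 0.025 gap -0.0025281792448716535
tool x yaw 64.54510688780385 pad px [363.  327.5] pad [0.6264 0.0631 0.049 ] sides [0.0253 0.0209 0.0254 0.0219] [  65.5  -25.5 -112.3  154.5]
pad in tool xyz mm [-4.1 18.7 18. ]
```

View pics/w4.png

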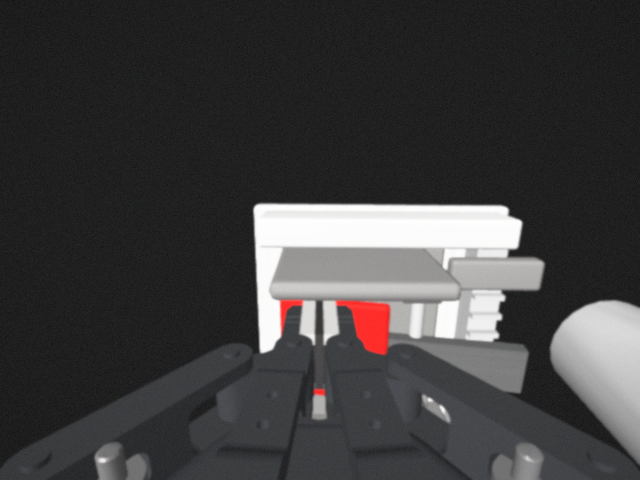

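The fence's back is now at the end stop (row 245) and resistance is starting, about 5 N. I press on a little to seat the jaw firmly.

jog_arm --pt "0 0 0 2 0 0 -1" --pt "0 0 0 2 0 0 -1" --pt "0 0 0 0 0 0 -1"

```text
time_s: 8.82
eef_pos: [0.6129, 0.0784, 0.0669]
tool_rot: [0.001, 0.846, 0.534, 0.0]
force: [-4.8, -3.3, 11.8]
finger_gap: -0.002
finger_force: 5.9
```

jog_arm --pt "0 0 0 2 0 0 -1" --pt "0 0 0 1 0 0 -1" --pt "0 0 0 0 0 0 -1"

```text
time_s: 9.2
eef_pos: [0.614, 0.0804, 0.0669]
tool_rot: [0.001, 0.846, 0.534, -0.0]
force: [-7.8, -9.3, 13.6]
finger_gap: 0.001
finger_force: 7.5
```

jog_arm --pt "0 0 0 1.5 0 0 -1" --pt "0 0 0 0 0 0 -1" --pt "0 0 0 0 0 0 -1"

```text
time_s: 9.57
eef_pos: [0.6141, 0.0806, 0.0669]
tool_rot: [0.001, 0.846, 0.534, -0.001]
force: [-13.8, -18.4, 17.5]
finger_gap: 0.002
finger_force: 15.2
```

It's firmly against the stop: 22 N with no movement. I lift straight up so the pad springs back, then ease off the fence and move clear.

jog_arm --pt "0 0 0 -0.8 0 -3 -1" --pt "0 0 0 0 0 -4 -1" --pt "0 0 0 0 0 -4 -1" --pt "0 0 0 0 0 -3 -1" --pt "0 0 0 -3 0 -2 -1" --pt "0 0 0 -2 0 -5 -1" --pt "0 0 0 0 0 -20 -1" --pt "0 0 0 0 0 -30 -1"

```text
time_s: 10.58
eef_pos: [0.6118, 0.078, 0.1384]
tool_rot: [-0.0, 0.845, 0.534, -0.0]
force: [0.3, 0.7, 0.1]
finger_gap: 0.003
finger_force: 0.0
```

jog_arm --pt "0 0 0 0 0 -40 -1" --pt "0 0 0 -10 -20 -40 -1" --pt "0 0 0 -20 -40 -10 -1" --pt "0 0 0 -20 -40 0 -1" --pt "0 0 0 -20 -40 0 -1" --pt "0 0 0 -20 -40 0 -1" --pt "0 0 0 0 0 0 -1" --pt "0 0 0 0 0 0 -1"

```text
time_s: 11.58
eef_pos: [0.4114, 0.0741, 0.2283]
tool_rot: [0.001, 0.845, 0.534, 0.001]
force: [0.0, -0.1, 0.6]
finger_gap: -0.003
finger_force: 0.0
```

```bash
python3 red.py; python3 w.py w5
```

```text
(298, 207, 23, 23) [[0.597, 0.088], [0.642, 0.066], [0.619, 0.022], [0.575, 0.044]]
t 11.625 tcp [0.4115 0.074  0.2278] [-0.38  0.71 -0.42] 0.025 gap -0.00016092392968014967
tool x yaw 64.5540533687497 pad px [546.97284 150.64221] pad [0.607  0.0544 0.049 ] sides [0.0574 0.049  0.0547 0.0496] [ 153.2   72.   -26.7 -105. ]
pad in tool xyz mm [ 66.1 184.7 179.1]
```

View pics/t.png

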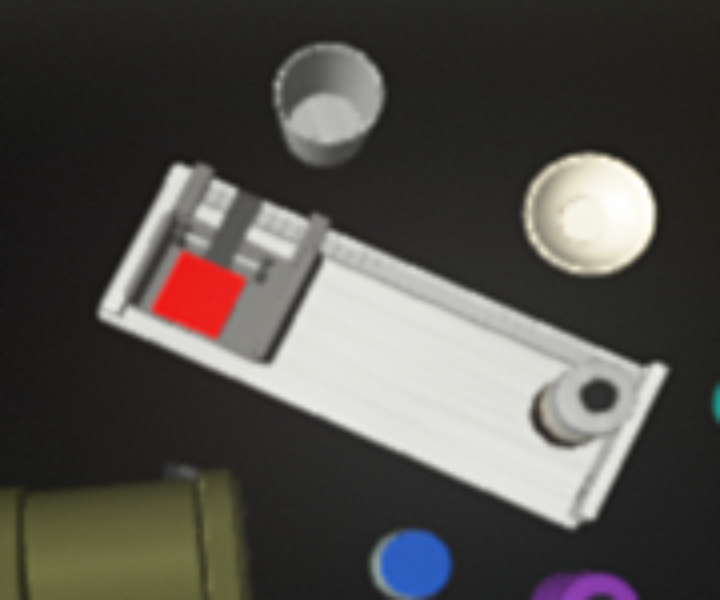

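View pics/w5.png

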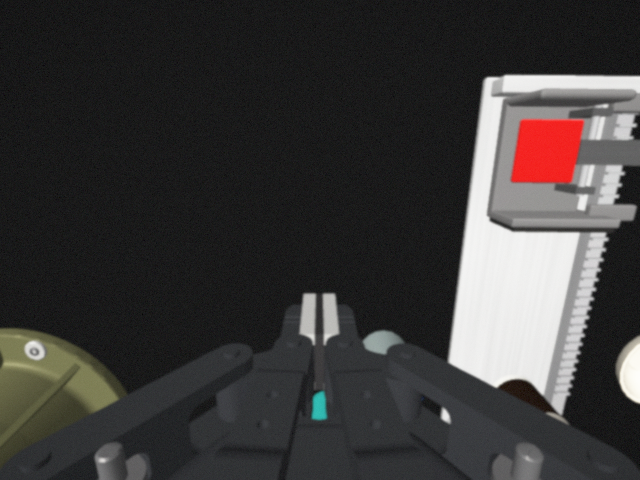

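The jaw is against the end stop in both views, with the pad up and about 111 mm from where it began. The grinder and its neighbours are where they were, and the arm is clear.

```bash
python3 -c "
from rig import job;print(job.close_job())"
```

```text
the job is handed in; nothing more can be done
None
```

I pressed the release and slid the jaw back about 111 mm, fully home against the end stop; the pad is up again, the grinder and its neighbours look unmoved in the final view, the arm is clear, and the job is handed in at about 11.6 s.

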